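Snap the end-cap clip shut with the clip pliers

TASK

The blue snap clip round the end cap on the rinse manifold's left-hand port is still open. Lift the red-handled clip pliers off the mat without closing them, then squeeze the clip's two ears together with them until the latch clicks and the clip stays shut by itself, without crushing the nylon or touching the manifold with the gripper. Lay the pliers back flat on the mat, let go, and leave the vials, timer and tape where they are.

Things in the scene. Friction and masses are not known exactly. Their poses are not given: they have to be found in the camera images.
- manifold: White rinse manifold fixed to the bench, block 62 x 166 mm, top 34 mm above the bench, foot 80 x 186 x 8 mm. Two upright steel ports with seated 34 mm end caps, nothing higher than 68 mm. Origin: axis of the left port at bench height, z up; second port (its clip is already shut, a model) at y = -80 mm; the clip's ears point to -x, beads 35 mm from the axis.
- clip_mouth (a point): Midway between the beads, 57 mm above the bench, axes as manifold. Clip: blue nylon band, outside 46 mm, 51 to 63 mm above the bench, two halves on a pin at manifold x = +25 mm, each sprung open, swinging level. A tongue on the left half rides over a tooth on the right: the squeeze peaks at 10 to 15 N per jaw, drops at the click, then climbs steeply; over 30 N crushes the nylon.
- bead_left (a point): Centre of the upright bead (6 mm diameter, between 9 mm collars 17 mm apart) that ends the left ear (+y of manifold). Bead centres are 28.5 mm apart open, 16 mm squeezed shut, about 17 mm latched and released. Open, the beads lie 1.2 mm nearer the port than clip_mouth.
- bead_right (a point): Centre of the bead on the right ear (-y of manifold), as bead_left.
- clip_left (a joint): Angle of the clip's left half, rad: 0 shut against its stop, 0.105 open (at rest).
- clip_right (a joint): Angle of the clip's right half, rad: 0 shut against its stop, 0.105 open (at rest).
- pliers: Clip pliers, steel jaws, red handles, 174 mm long, about 0.21 kg, lying flat, jaws away from the robot. Origin: pivot, underside; x to the jaw tips, z up, 16 mm thick, mid-plane z = 8 mm. Both halves move evenly about x; a spring holds them wide open until the handles are gripped with more than about 6.5 N (9 N when shut). The click needs 16 to 22 N on the handles, about 27 N crushes.
- pliers_grip (a point): Midway between the handles, 64 mm behind the pivot, mid-thickness, near the centre of mass: grip both handles here from above, fingers closing across the pliers' x. Width over the handles 67 mm open, about 33 mm with the clip shut; outer faces upright, 16 mm high, tapering 5 deg each to the pivot when open, 9 deg to the ends when shut. Axes as pliers.
- pliers_mouth (a point): Between the grooves when shut, 42 mm ahead of the pivot (tips 50 mm), mid-thickness. Each jaw, 8 mm thick, has an upright groove inside for a bead, 2 mm to spare fore and aft; tip lips 41 mm apart open. Best 1 to 2 mm past clip_mouth when the jaws meet the beads, level with it when shut. Between parallel fingers the pliers creep 2 to 4 mm forward and the tips rise 1 to 2 mm as they close.
- pliers_left (a joint): Opening angle of each half of the pliers, rad: 0.24 wide open (at rest), about 0.14 on meeting the open clip's beads, 0 with the grooves 22 mm apart, the shut clip just held; 0.03 to 0.05 past it under the click's load; stop at -0.10.
- tool_mat: Dark blue-grey tool mat, 210 (x) x 200 (y) x 3 mm, fixed on the bench. Origin: centre of its underside, z up.
- vial_green: Small glass vial with a green cap, 22 x 51 mm, standing on the bench. Leave alone. Origin: centre of the underside.
- vial_white: Small glass vial with a white cap, 22 x 51 mm, standing on the bench. Leave alone. Origin: centre of the underside.
- timer: Flat grey bench timer, 64 x 64 x 18 mm. Leave alone. Origin: centre of the underside.
- tape_roll: Roll of green tape, 68 mm, 19 mm high, lying flat. Leave alone. Origin: centre of the underside.
There are look-alikes about, which are no part of the job. Of the things shaped like the pliers, the steel one is meant.

How it is judged:
By the outcome, as a careful person would: the job done as asked, in the order asked, and still so for the second after the job is handed in, with the robot touching nothing.
It also fails if it takes over 61 s, if anything falls off the work surface, if the arm or the gripper's body presses on something with over 40 N, if the wrist force passes 120 N, or if a joint passes its speed limit or range.

ROBOT

A 7-joint arm with a two-finger parallel gripper is mounted at the origin on a cart in front of the work surface, level with it; the furniture and walls round the work are solid. World frame = base frame: x ahead of the robot, y to its left, z up, the work surface at z = 0. Lengths are in m, angles in rad, forces in N, time in s.
With the tool pointing down it reaches from about 0.375 to 0.925 m from the base axis. Payload 3.1 kg.
Tool frame: the origin (TCP) lies between the finger pads; the fingertips stand 19 mm ahead of it and the grasp point (between the pads) is the TCP; z points along the fingers, y is the line along which they close (so a half turn about z gives the same grasp; the last joint's range is limited). The gripper opens to 85 mm and grips with 20 to 120 N. Pads are 22 mm wide; open, the fingers measure 114 mm over their backs; the gripper's body (76 mm by 85 mm) begins 54 mm behind the grasp point. The pads swing forward as they close: fully open they stand 13 mm farther back than shut.
Start: joints at [1.193, 0.383, 0.044, 1.598, -0.018, 1.161, -0.05], TCP at [0.18, -0.625, 0.25] pointing down, gripper open.
Joint ranges: [-2.61, 2.61], [-0.41, 2.15], [-1.48, 1.57], [0, 2.5], [-1.57, 4.71], [0.05, 1.97], [-2.85, 2.85]. Speed limits (rad/s): [2.79, 2.79, 3.14, 3.14, 3.14, 3.14, 3.14].

INTERFACE

Orientations are given as a unit quaternion [x, y, z, w].
In Python, from bench import move_ptp, movel, move_j, move_gripper, pause, inverse_kinematics, read_camera, camera_params, MotionError, sign_off, look_for, tip_of, read_time_s, read_qpos, read_joint_vel, read_effort, read_eef_pos, read_tcp_rot, read_ft_force, read_ft_torque, read_finger_gap, read_grasp_force gives the robot as it stands. Calls block until the motion is done:
- move_ptp(position, orientation): joint-space move of the TCP to a pose.
- movel(position, orientation=None, speed=0.15): straight line of the TCP; orientation=None keeps the orientation; speed is the mean speed in m/s.
- move_j(angles): joint-space move.
- move_gripper(opening, effort=None): finger opening in m; effort is the grip in N (None keeps the last); returns when the fingers have stopped.
- pause(seconds).
- inverse_kinematics(position, orientation): joint angles nearest the present ones, or None.
- read_camera(name): name is "scene" or "top" or "wrist"; returns the picture (480x640x3 uint8, red, green, blue); there is no depth.
- camera_params(name): a dict with "K" (3x3 intrinsics, pixels), "camera_from_world" (4x4, takes a point from world to camera coordinates). Camera axes: x right, y down, z forward; pixel columns grow to the right and rows downward; lengths in m; the calibration is good to about 2 mm. A picture is of the moment at which its call begins: read the wrist's pose just before it. camera_params takes no time and is no camera call; for the wrist camera it gives the pose at the moment of the call.
A pose or a line that the arm cannot do raises MotionError and nothing moves.
- sign_off(): hands the job in; it is judged then, once.
Trained networks look in the newest picture that a camera, given by its name, has taken for a name from the list of things; names that differ only in an ending like _2 or _b are one class to them, and where a whole thing is asked for, a point or a joint stands for the part that bears it (a point fixed in the world has none). Each returns a list of dicts, best first, with "confidence" (0 to 1); they miss things now and then, are a little off and sometimes report something else, mostly with a low value. They report only what shows in the picture. A call takes as long as a camera call. They do not tell look-alikes from the thing itself.
- look_for(camera, name): "at" ([column, row] in pixels, amid what is visible of it).
- tip_of(camera, name): "at" ([column, row] in pixels: a listed point, or the origin of a listed thing).
Readings, each from a call of its own:
- read_time_s(): time.
- read_qpos(): joint angles.
- read_joint_vel(): joint speeds.
- read_effort(): joint torques, N m.
- read_eef_pos(): TCP position.
- read_tcp_rot(): TCP orientation.
- read_ft_force(): force on the tool from outside, world axes, zero at the start.
- read_ft_torque(): the same for the moment, N m.
- read_finger_gap(): finger opening in m.
- read_grasp_force(): force on a finger pad.
Only numpy, scipy, OpenCV 4.12 (cv2) and the standard library are available. Lean on these libraries where they do the work, as an engineer would, in place of code of your own. Each camera call takes 0.05 s, during which the arm holds its last target. There are 200 camera calls.

## Working session

There is one attempt and no reset: what is moved stays moved. The work goes in short steps, each a Python script; the robot and the scene stay as the last script left them, time stands still between calls to the robot, and variables do not carry over. Pictures are saved under pics/ and viewed, at most 10 in all, crops included, and the job is handed in when it is done.

```bash
mkdir -p pics; cat > h.py <<'E'
import numpy as np, cv2
from bench import *
def ray(cam,uv,z,P=None):
    P=P or camera_params(cam);K=np.array(P["K"]);T=np.array(P["camera_from_world"])
    d=T[:3,:3].T@np.linalg.solve(K,[uv[0],uv[1],1]);o=-T[:3,:3].T@T[:3,3]
    return o+d*(z-o[2])/d[2]
def save(im,n): cv2.imwrite("pics/"+n+".png",cv2.cvtColor(im,cv2.COLOR_RGB2BGR))
E
python3 - <<'E'
from h import *
print(read_time_s(),read_tcp_rot())
Z=dict(manifold=0,clip_mouth=.057,bead_left=.057,bead_right=.057,pliers=.003,pliers_grip=.011,pliers_mouth=.011,tool_mat=0,vial_green=0,timer=0)
a=[]
for c in ["top","scene"]:
    im=read_camera(c);save(im,c+"0");a.append(im)
    for n,z in Z.items():
        for d in tip_of(c,n)[:3]: print(c,n,np.round(d["at"]),round(d["confidence"],2),ray(c,d["at"],z).round(4))
E
```

```text
0.0 [ 9.90223507e-01  1.39483585e-01 -2.34127595e-04 -1.29678082e-03]
top manifold [344. 197.] 0.57 [ 0.6557 -0.017   0.    ]
top manifold [438. 247.] 0.4 [ 0.5402 -0.2338  0.    ]
top clip_mouth [343. 206.] 0.93 [ 0.623  -0.0115  0.057 ]
top bead_left [195. 218.] 0.61 [0.5927 0.3119 0.057 ]
top bead_left [340. 204.] 0.48 [ 0.6265 -0.0052  0.057 ]
top bead_right [345. 197.] 0.72 [ 0.6414 -0.0166  0.057 ]
top bead_right [353. 209.] 0.49 [ 0.6162 -0.0339  0.057 ]
top pliers [196. 235.] 0.93 [0.5629 0.3213 0.003 ]
top pliers [419. 270.] 0.74 [ 0.4859 -0.188   0.003 ]
top pliers [358. 308.] 0.65 [ 0.3996 -0.0489  0.003 ]
top pliers_grip [355. 276.] 0.94 [ 0.4714 -0.0409  0.011 ]
top pliers_grip [203. 270.] 0.59 [0.4832 0.3011 0.011 ]
top pliers_mouth [360. 327.] 0.81 [ 0.3587 -0.0525  0.011 ]
top pliers_mouth [195. 219.] 0.63 [0.6    0.3238 0.011 ]
top tool_mat [211. 246.] 0.57 [0.5383 0.2861 0.    ]
top vial_green [353. 208.] 0.7 [ 0.6281 -0.0375  0.    ]
top vial_green [423. 271.] 0.68 [ 0.4839 -0.1965  0.    ]
top timer [281. 313.] 0.63 [0.3886 0.1246 0.    ]
scene manifold [383. 271.] 0.67 [ 0.6554 -0.0228  0.    ]
scene manifold [236. 246.] 0.4 [0.5447 0.2833 0.    ]
scene bead_left [371. 248.] 0.53 [ 0.6388 -0.0026  0.057 ]
scene bead_right [379. 255.] 0.45 [ 0.6283 -0.026   0.057 ]
scene pliers [318. 354.] 0.89 [ 0.401  -0.0506  0.003 ]
scene pliers [233. 236.] 0.85 [0.5637 0.31   0.003 ]
scene pliers [217. 251.] 0.29 [0.5036 0.2956 0.003 ]
scene pliers_grip [218. 247.] 0.95 [0.5078 0.2969 0.011 ]
scene pliers_grip [339. 325.] 0.86 [ 0.4693 -0.046   0.011 ]
scene pliers_mouth [306. 366.] 0.89 [ 0.365  -0.0565  0.011 ]
scene pliers_mouth [369. 247.] 0.57 [0.6966 0.036  0.011 ]
scene tool_mat [236. 245.] 0.61 [0.5464 0.2829 0.    ]
scene vial_green [231. 237.] 0.35 [0.5628 0.3169 0.    ]
scene vial_green [381. 271.] 0.27 [ 0.6533 -0.0205  0.    ]
scene timer [241. 316.] 0.89 [0.3922 0.1149 0.    ]
```

View pics/top0.png

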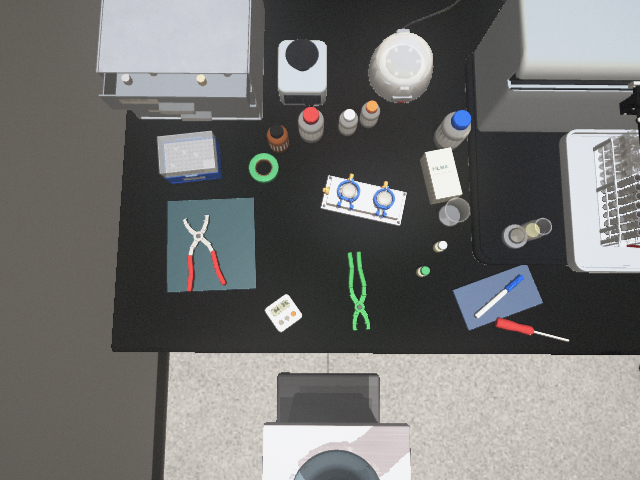

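View pics/scene0.png

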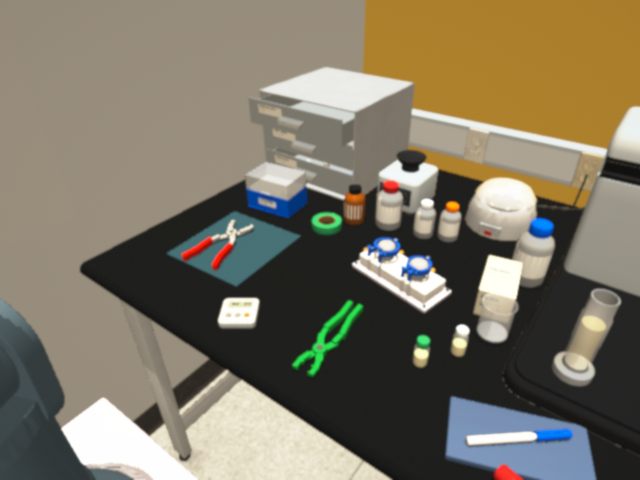

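The top view shows the steel pliers on the mat, with the pivot at about (198,237) and heading slightly left of +x. The open clip is on the left port at (348,190), with its ears at about (343,207). The green pliers at (358,300) are the decoy. Next I'll go close over the clip, then over the pliers.

```bash
cat >> h.py <<'E'
def q(p): return [np.cos(p/2),np.sin(p/2),0,0]
def see(n,names,Z):
    P=camera_params("wrist");im=read_camera("wrist");save(im,n)
    for k,z in zip(names,Z):
        for d in tip_of("wrist",k)[:3]: print(k,np.round(d["at"],1),round(d["confidence"],2),ray("wrist",d["at"],z,P).round(4))
    return P
E
python3 - <<'E'
from h import *
move_ptp([0.33,-0.36,0.33],q(-0.245))
move_ptp([0.50,0.015,0.27],q(-0.245))
P=see("w1",["clip_mouth","bead_left","bead_right","manifold"],[.057,.057,.057,0])
print(-np.array(P["camera_from_world"])[:3,:3].T@np.array(P["camera_from_world"])[:3,3])
move_ptp([0.49,0.30,0.27],q(0.16))
see("w2",["pliers","pliers_grip","pliers_mouth"],[.003,.011,.011])
print(read_time_s(),read_qpos())
E
```

```text
clip_mouth [318.6  67.7] 0.77 [ 0.6214 -0.0148  0.057 ]
bead_left [301.5  64.2] 0.6 [ 0.6276 -0.0012  0.057 ]
bead_right [336.1  63. ] 0.68 [ 0.6212 -0.0304  0.057 ]
manifold [318.   34.8] 0.88 [ 0.6573 -0.023   0.    ]
[ 0.57832156 -0.00642609  0.39387829]
pliers [317.4 128.8] 0.98 [0.5628 0.3133 0.003 ]
pliers [585.1 306.4] 0.69 [ 0.4061 -0.048   0.003 ]
pliers_grip [603.2 265.5] 0.75 [ 0.464  -0.0406  0.011 ]
pliers_mouth [577.8 337.7] 0.69 [ 0.3658 -0.0488  0.011 ]
5.3833 [ 0.03381707  0.31747236 -0.77515142  1.73167457  0.2388031   1.19006811
 -2.22110889]
```

View pics/w1.png

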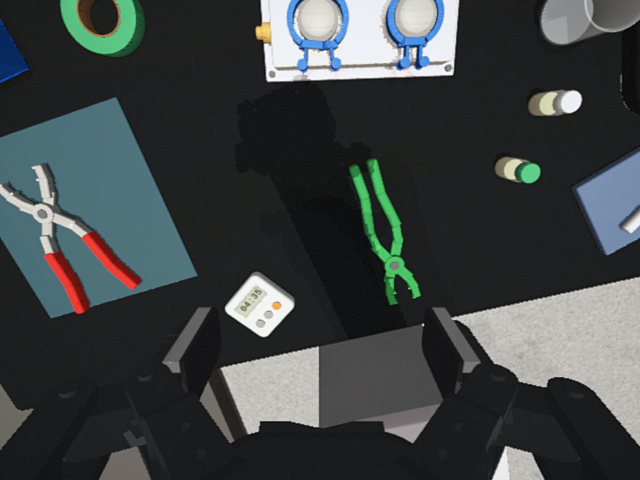

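View pics/w2.png

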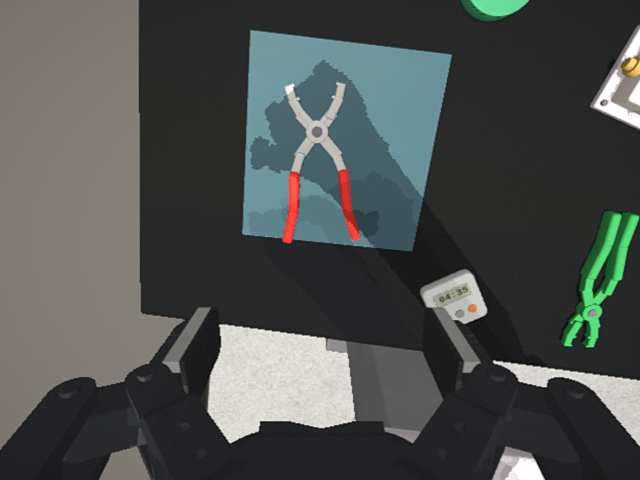

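w1 shows the open clip's beads at about (303,65) and (335,63). They give a manifold yaw of about -0.22 and a mouth near (0.623,-0.015). In w2 the pliers' pivot is at (317,132), with yaw about 0.20. I'll descend and take one closer look.

```bash
python3 - <<'E'
from h import *
P=camera_params("wrist");print([ray("wrist",u,z,P).round(4) for u,z in [((317,132),.019),((290,87),.019),((341,85),.019),((288,241),.019),((356,239),.019)]])
psi=.203
move_ptp([0.490,0.300,0.13],q(psi))
see("w3",["pliers","pliers_grip","pliers_mouth"],[.003,.011,.011])
print(read_time_s())
E
```

```text
[array([0.56  , 0.3135, 0.019 ]), array([0.5975, 0.3459, 0.019 ]), array([0.607, 0.297, 0.019]), array([0.4395, 0.3279, 0.019 ]), array([0.4536, 0.2531, 0.019 ])]
pliers [323.5 135.6] 0.72 [0.5611 0.3142 0.003 ]
pliers_mouth [500.9 379.6] 0.44 [0.3992 0.1292 0.011 ]
6.2
```

View pics/w3.png

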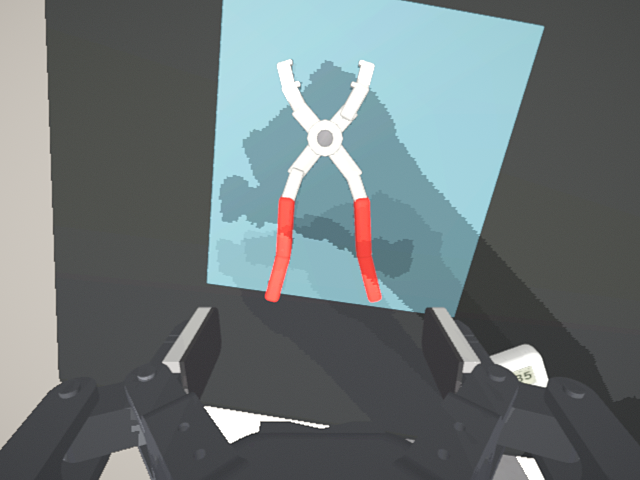

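w3 shows the pliers centred, with the pivot at (325,138), the tips at (285,63) and (366,64) and the handle ends at (272,298) and (374,298). I'm going in for the grip.

```bash
python3 - <<'E'
from h import *
P=camera_params("wrist");print(ray("wrist",(325,138),.019,P))
psi=.197; xy=[0.4977,0.3013]
move_ptp([*xy,0.06],q(psi)); movel([*xy,0.026],q(psi),speed=.08)
move_gripper(0.072,20); f0=read_ft_force()
z=.024
while z>.0125:
    movel([*xy,z],speed=.03); f=read_ft_force()-f0
    if abs(f[2])>2.5: break
    z-=.002
print("z",z,f,read_eef_pos())
z+=.0015; movel([*xy,z],speed=.03)
for o in [.069,.068,.067,.066,.065,.064]:
    move_gripper(o,20); print(o,read_finger_gap(),read_grasp_force())
    if read_grasp_force()>4.5: break
print(read_time_s(),read_ft_force()-f0)
see("w4",[],[])
E
```

```text
[0.56184823 0.31432023 0.019     ]
z 0.011999999999999993 [0.0514267  0.69079661 1.52139247] [0.49768997 0.30132209 0.0139281 ]
0.069 0.06890479271129589 3.8741621375083923
0.068 0.0679832572735452 4.9018918576774695
9.6333 [-2.54610802 -0.93254102  9.63858768]
```

View pics/w4.png

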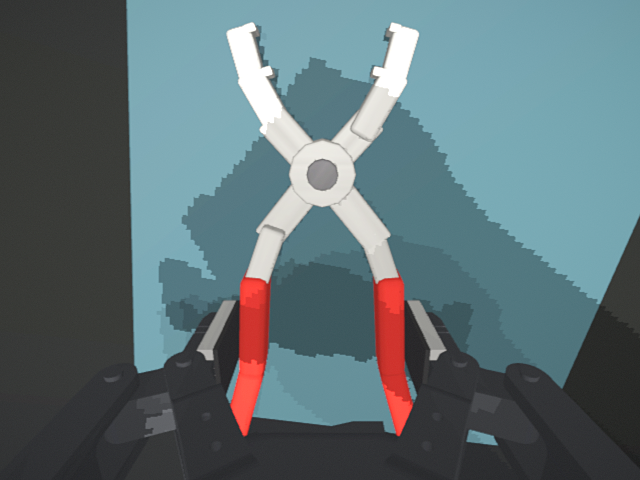

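w4 shows the pads against both handles, the jaws wide open and the pivot at (322,175). I'll add a slight squeeze, lift and check.

```bash
python3 - <<'E'
from h import *
move_gripper(.0675,20); print(read_finger_gap(),read_grasp_force())
p=read_eef_pos()
movel([p[0],p[1],p[2]+.004],speed=.02); print(read_grasp_force(),read_ft_force())
movel([p[0],p[1],p[2]+.10],speed=.08); print(read_eef_pos(),read_finger_gap(),read_grasp_force(),read_ft_force(),read_time_s())
see("w5",[],[])
E
```

```text
0.06796146595749392 7.939500148186198
3.9505740394815803 [ 0.41914688  0.18617054 -1.41007261]
[0.49772326 0.30177468 0.11437583] 0.06772597566476822 3.3953165040293243 [-0.22065869  0.17476526 -2.15187186] 11.6833
```

View pics/w5.png

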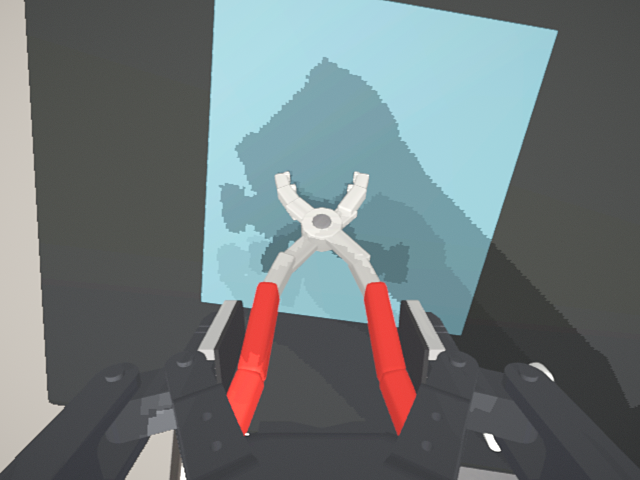

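w5 shows the jaws foreshortened and the pivot at (322,222), so the pliers have pitched nose-down about the rear pad edges. The handles' taper makes the pads touch only there, 11 mm behind the TCP. I'll lower them flat again, then regrip about 10 mm further forward so the contact falls at the centre of mass.

```bash
python3 - <<'E'
from h import *
p=read_eef_pos(); f0=read_ft_force()
for z in [.09,.075,.06,.045,.03,.02,.0145]:
    movel([p[0],p[1],z],speed=.06); f=read_ft_force()-f0; print(z,f.round(1),round(read_grasp_force(),1))
    if abs(f).max()>12: break
move_gripper(.076,20); pause(.3)
P=see("w6",["pliers","pliers_mouth"],[.003,.011])
print(read_eef_pos(),read_time_s())
E
```

```text
0.09 [ 0.1 -0.6  0.7] 2.3
0.075 [ 1.2 -0.3 -1.3] 2.1
0.06 [ 0.5 -1.1  0.5] 1.9
0.045 [ 0.6 -0.9 -0.6] 1.8
0.03 [ 0.7 -0.2 -0.2] 1.7
0.02 [-0.2 -0.   0.2] 2.5
0.0145 [ 0.5 -0.5  4.8] 4.3
pliers [316.6 173.4] 0.86 [0.5578 0.3164 0.003 ]
[0.49767476 0.30177842 0.01446957] 15.1667
```

View pics/w6.png

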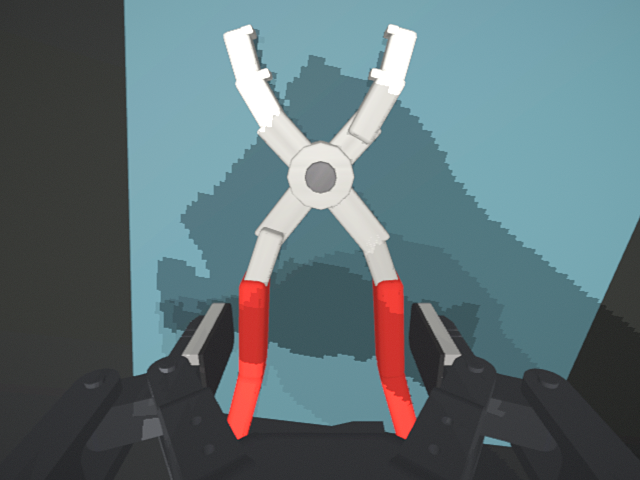

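w6 shows the pliers flat again where they were, with the pivot at (320,177) and the jaws wide open. I'll regrip 9 mm forward.

```bash
python3 - <<'E'
from h import *
psi=.2
print("pivot",ray("wrist",(320.5,177),.019).round(4))
x,y,_=read_eef_pos()
x+=.009*np.cos(psi);y+=.009*np.sin(psi)
movel([x,y,.0145],q(psi),speed=.05)
for o in [.069,.068,.067,.0665,.066,.0655,.065,.0645]:
    move_gripper(o,20); g=read_grasp_force()
    print(o,round(read_finger_gap(),4),round(g,1))
    if g>6 : break
movel([x,y,.019],speed=.02); print(read_grasp_force(),read_finger_gap())
movel([x,y,.05],speed=.05)
P=see("w7",["pliers","pliers_mouth"],[.04,.05])
print(read_eef_pos(),read_grasp_force(),read_finger_gap(),read_ft_torque(),read_time_s())
E
```

```text
pivot [0.5592 0.3152 0.019 ]
0.069 0.0691 0.5
0.068 0.0679 2.0
0.067 0.067 2.7
0.0665 0.0662 3.6
0.066 0.0659 5.6
0.0655 0.0655 9.9
6.68336924049072 0.06581769655762419
pliers [321.1 195.7] 0.63 [0.5589 0.3149 0.04  ]
[0.50614021 0.30326175 0.04953882] 6.687457534717396 0.06569084336815219 [-0.00201223 -0.04704534  0.01574609] 18.1083
```

View pics/w7.png

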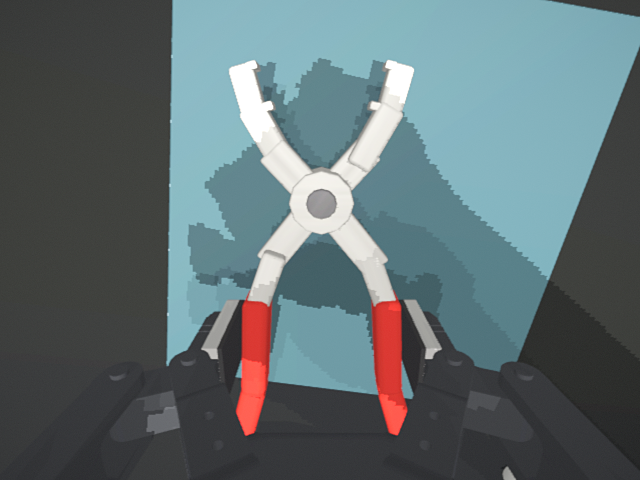

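w7 shows the pliers lifted level with the jaws wide open: pivot (321,204), tips at rows 62 to 64. Next I'll carry them to a staging pose short of the clip and look with both cameras.

```bash
python3 - <<'E'
from h import *
p=read_eef_pos(); print(camera_params("wrist")["K"][0][0],"pivot",ray("wrist",(321,204),.0495-.009+.008),camera_params("wrist")["camera_from_world"][2])
movel([p[0],p[1],.12],speed=.1)
psi=-.22; u=np.array([np.cos(psi),np.sin(psi)]); m=np.array([.6228,-.0153]); t=m-u*.128
movel([*t,.12],q(psi),speed=.12)
movel([*t,.066],speed=.06)
print(read_eef_pos(),read_grasp_force(),read_finger_gap())
P=camera_params("wrist");a=read_camera("wrist")
for k in ["clip_mouth","bead_left","bead_right","pliers_mouth","pliers"]:
    for d in tip_of("wrist",k)[:2]: print(k,np.round(d["at"],1),round(d["confidence"],2),ray("wrist",d["at"],.057,P).round(4))
b=read_camera("scene")
for k in ["clip_mouth","bead_left","bead_right","pliers_mouth","pliers"]:
    for d in tip_of("scene",k)[:2]: print(k,np.round(d["at"],1),round(d["confidence"],2))
b=cv2.resize(b[210:330,300:460],(800,600),interpolation=cv2.INTER_CUBIC)
c=np.hstack([cv2.resize(a[0:400,140:500],(400,444)),cv2.resize(b,(400,300))[:, :]] if 0 else [cv2.resize(a[0:450,150:490],(400,529)),cv2.copyMakeBorder(b[:529,150:550],0,0,0,0,0)])
save(c,"w8"); save(a,"w8full"); print(read_time_s())
E
```

```text
353.3978523941481 pivot [0.55740145 0.31459291 0.0485    ] [-0.31142737 -0.0620854  -0.94823963  0.36655326]
[0.49834296 0.01274299 0.06634943] 6.682425874751061 0.06560598897896412
pliers [321.1 193.8] 0.76 [0.5514 0.0014 0.057 ]
clip_mouth [374.3 259.5] 0.76
bead_left [369.3 249.4] 0.52
bead_left [234.3 243.2] 0.39
bead_right [381.3 256.6] 0.62
pliers_mouth [305.1 367.6] 0.88
pliers_mouth [361.5 256.2] 0.72
pliers [346.5 271.2] 0.75
pliers [318.8 350.9] 0.68
23.1833
```

View pics/w8.png

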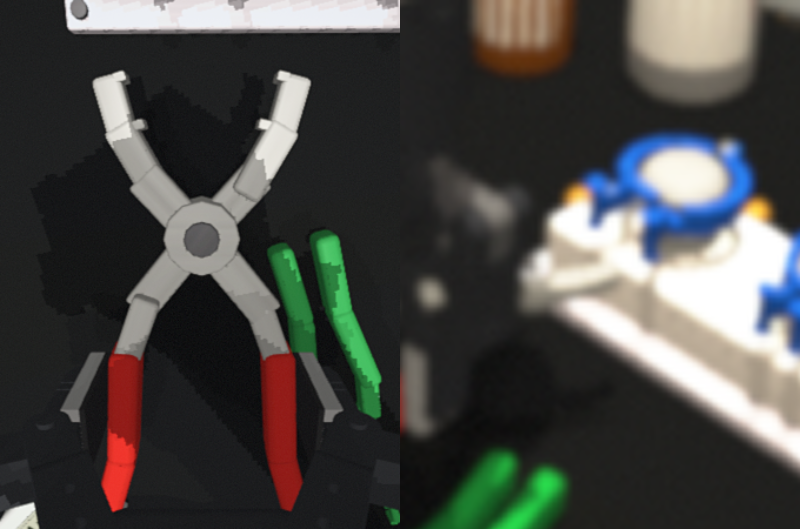

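w8 shows the pliers unchanged in the grip. In full wrist coordinates the pivot is at (321,204) and the tips at row 64. The scene crop shows the jaws at left, facing the open clip at about bead height. I'll work out the held height and pitch from these rows.

```bash
python3 - <<'E'
from h import *
from scipy.optimize import least_squares
P=camera_params("wrist");K=np.array(P["K"]);T=np.array(P["camera_from_world"]);p=read_eef_pos()
psi=-.22;u=np.array([np.cos(psi),np.sin(psi),0]);v=np.array([-u[1],u[0],0])
def proj(P,X):
    K=np.array(P["K"]);T=np.array(P["camera_from_world"]);c=K@(T[:3,:3]@X+T[:3,3]);return c[:2]/c[2]
def rel(uv,h): # point at height h over TCP, in fwd,left
    X=ray("wrist",uv,p[2]+h,P)-p; return X@u,X@v
# w6 (TCP z .0145, top .019 -> h=.0045), orientation same relative
pv=rel((320.5,177),.0045);tl=rel((238,27),.0045);tr=rel((403,27),.0045);print("w6 pivot,tips",np.round([pv,tl,tr],4))
Xp=pv[0]-.009; L=(tl[0]+tr[0])/2-pv[0]
def f(w):
    h,pt=w
    r=[]
    for s,row in [(0,204),(L,64)]:
        X=p+u*(Xp+s*np.cos(pt))+np.array([0,0,h+s*np.sin(pt)]); r.append(proj(P,X)[1]-row)
    return r
s=least_squares(f,[.0045,0]).x; print("top h at pivot",s,"mouth top h",s[0]+.042*np.sin(s[1]))
for w in (np.array([-.001,0]),np.array([.0045,0])): print(f(w))
S=camera_params("scene")
m=np.array([.6228,-.0153,.057]); print("scene clip_mouth pred",proj(S,m),"beads",proj(S,m+.0012*u+.01425*v),proj(S,m+.0012*u-.01425*v))
for h in (-.0035,-.009,-.014): print(h,"pl mouth",proj(S,p+u*(Xp+.042)+[0,0,h]),"pivot und",proj(S,p+u*Xp+[0,0,h-.008]))
E
```

```text
w6 pivot,tips [[ 0.0627  0.0007]
 [ 0.107   0.0251]
 [ 0.107  -0.0238]]
top h at pivot [ 0.00568958 -0.12342664] mouth top h 0.0005188108871419092
[np.float64(-4.141064366372319), np.float64(-0.5748965480152748)]
[np.float64(-0.7679285898701096), np.float64(-3.368168864022728)]
scene clip_mouth pred [372.65788992 254.14453925] beads [367.76906162 250.66813947] [378.53590537 257.19877065]
-0.0035 pl mouth [360.66688082 258.47519798] pivot und [344.04258746 271.07177407]
-0.009 pl mouth [360.55502724 260.84962898] pivot und [343.99252631 273.44809696]
-0.014 pl mouth [360.45407341 262.99268002] pivot und [343.94735037 275.59252619]
```

I've used all ten picture views, so from here I'll measure numerically. First step: move to 15 mm short of the mouth and segment the blue ears in the wrist image to centre on them.

```bash
cat >> h.py <<'E'
psi=-.22;u=np.array([np.cos(psi),np.sin(psi),0]);v=np.array([-u[1],u[0],0]);OFF=.0957
M=np.array([.6228,-.0153,0])
def proj(P,X):
    K=np.array(P["K"]);T=np.array(P["camera_from_world"]);c=K@(T[:3,:3]@X+T[:3,3]);return c[:2]/c[2]
def ears(n):
    P=camera_params("wrist");a=read_camera("wrist");save(a,n)
    hsv=cv2.cvtColor(a,cv2.COLOR_RGB2HSV);m=((hsv[...,0]>100)&(hsv[...,0]<125)&(hsv[...,1]>140)&(hsv[...,2]>60)).astype(np.uint8)
    m[:, :200]=0;m[:,440:]=0;m[200:]=0
    k,l,st,c=cv2.connectedComponentsWithStats(m)
    for i in range(1,k):
        if st[i,4]>40: print("blob",st[i])
    for s in (0,1):
        h=m[:,:320] if s==0 else m[:,320:]
        r=np.where(h.any(1))[0]
        if len(r):
            r1=r.max(); cols=np.where(h[max(0,r1-8):r1+1].any(0))[0]+320*s
            e=(cols.min()+cols.max())/2; print("ear",s,"low row",r1,"cols",cols.min(),cols.max(),"at z.067",ray("wrist",(e,r1),.067,P).round(4))
    print("expected beads top",[proj(P,M+.0012*u+s*.01425*v+[0,0,.067]).round(1) for s in (1,-1)])
E
python3 - <<'E'
from h import *
t=M-u*(OFF+.015)
movel([t[0],t[1],.064],speed=.06)
ears("e1")
for k in ["bead_left","bead_right","clip_mouth","pliers_mouth"]:
    for d in tip_of("wrist",k)[:2]: print(k,np.round(d["at"],1),round(d["confidence"],2))
print(read_eef_pos(),read_time_s())
E
```

```text
blob [ 263    0   32   44 1085]
blob [ 353    0   33   43 1104]
ear 0 low row 43 cols 272 293 at z.067 [ 0.6185 -0.0019  0.067 ]
ear 1 low row 42 cols 354 375 at z.067 [ 0.6133 -0.0263  0.067 ]
expected beads top [array([274.4,  11.6]), array([370.5,  11.4])]
bead_left [280.3  22.7] 0.78
bead_right [371.5  23.9] 0.61
clip_mouth [324.7  29.3] 0.72
clip_mouth [279.9  22. ] 0.71
pliers_mouth [458.1 459.5] 0.74
pliers_mouth [323.6  27. ] 0.39
[0.51439471 0.00895624 0.06389229] 23.875
```

```bash
python3 - <<'E'
from h import *
P=camera_params("wrist")
for z in (.067,.0655,.0485,.047): print(z,[proj(P,M-.0033*u+s*.01425*v+[0,0,z]).round(1) for s in (1,-1)])
for e in [(280.3,22.7),(371.5,23.9)]:
    d=ray("wrist",e,.057,P)-M; print(d@u,d@v)
p=read_eef_pos();print("mouth of pliers px",[proj(P,p+u*OFF+[0,0,h]).round(1) for h in (-.0045,.0035)])
# jaw tips: profile of brightness in e1
a=cv2.imread("pics/e1.png",0)
for r in (70,76,82,90): 
    g=a[r].astype(int);d=np.where(g>110)[0];d=d[(d>190)&(d<460)];s=np.split(d,np.where(np.diff(d)>3)[0]+1);print(r,[(int(x[0]),int(x[-1])) for x in s if len(x)>4])
E
```

```text
0.067 [array([275.3,  25.2]), array([370.4,  25.2])]
0.0655 [array([275.9,  26.5]), array([369.7,  26.5])]
0.0485 [array([281.8,  38.8]), array([363.4,  38.8])]
0.047 [array([282.3,  39.8]), array([363. ,  39.8])]
-0.000326711600012488 0.013736811018431406
-0.0006722476319178755 -0.015809325565368074
mouth of pliers px [array([322.6,  72.8]), array([322.7,  69.5])]
70 [(229, 252), (389, 413)]
76 [(230, 254), (388, 411)]
82 [(232, 256), (386, 410)]
90 [(234, 258), (384, 407)]
```

```bash
cat >> h.py <<'E'
IN=M+u*(-.0008-.095)-.0009*v
E
python3 - <<'E'
from h import *
f0=read_ft_force()
for z,b in [(.064,.015),(.064,.007),(.064,0)]:
    t=IN-u*b; movel([t[0],t[1],z],speed=.04); print((read_ft_force()-f0).round(1),round(read_grasp_force(),1))
ears("e2")
for o in (.062,.059,.057,.056,.055,.054):
    move_gripper(o,20);print(o,round(read_finger_gap(),4),round(read_grasp_force(),1),(read_ft_force()-f0).round(1))
    if read_grasp_force()>9.5: break
ears("e3");print(read_time_s())
a=cv2.imread("pics/e3.png",0)
for r in (50,60,66,72,76,82): 
    g=a[r].astype(int);d=np.where(g>110)[0];d=d[(d>190)&(d<460)];s=np.split(d,np.where(np.diff(d)>3)[0]+1);print(r,[(int(x[0]),int(x[-1])) for x in s if len(x)>4])
E
```

```text
[ 0.2 -0.3  0.7] 6.7
[ 0.9 -0.2  0.2] 6.7
[-0.4 -0.1 -0.3] 6.7
blob [ 254    0  135   89 5061]
ear 0 low row 88 cols 268 292 at z.067 [ 0.6208 -0.002   0.067 ]
ear 1 low row 88 cols 350 375 at z.067 [ 0.6151 -0.0274  0.067 ]
expected beads top [array([273.8,  66.7]), array([365.6,  66.6])]
0.062 0.062 6.8 [ 0.2 -0.6 -0.9]
0.059 0.0591 7.0 [ 0.5 -1.   1. ]
0.057 0.0567 7.2 [-0.2 -0.   0.1]
0.056 0.0561 7.4 [-0.3  0.5 -0.6]
0.055 0.0554 8.8 [ 0.6 -0.4  0.4]
0.054 0.0541 9.7 [-0.2  0.   0.9]
blob [ 255    0  132   88 5013]
ear 0 low row 87 cols 268 292 at z.067 [ 0.6205 -0.002   0.067 ]
ear 1 low row 86 cols 350 374 at z.067 [ 0.6152 -0.0273  0.067 ]
expected beads top [array([273.4,  64.9]), array([365.5,  64.9])]
26.2
50 [(205, 280), (294, 348), (361, 459)]
60 [(206, 285), (293, 349), (356, 459)]
66 [(207, 287), (293, 348), (355, 459)]
72 [(207, 234), (239, 287), (295, 303), (311, 327), (356, 397)]
76 [(208, 230), (246, 285), (358, 396)]
82 [(208, 212), (216, 269), (293, 350), (372, 459)]
```

The jaws met the beads at a 55 mm gap, evenly and with no side force. I'll squeeze on in small steps and watch for the click.

```bash
python3 - <<'E'
from h import *
f0=read_ft_force();last=0;pk=0;eff=20
o=.053
while o>.030:
    movel([IN[0],IN[1],.064+max(0,.054-o)*.08],speed=.05) if int(round(o*1000))%4==0 else None
    move_gripper(o,eff);g=read_grasp_force();gap=read_finger_gap()
    print(round(o,4),round(gap,4),round(g,1),(read_ft_force()-f0).round(1))
    if g<pk-3: print("drop");break
    pk=max(pk,g)
    if gap-o>.0025: print("stalled");break
    if g>23: print("high");break
    o-=.001
ears("e4");print(read_time_s())
E
```

```text
0.053 0.0536 12.2 [-0.2  1.2 -0.3]
0.052 0.0523 13.5 [-2.4 -0.2  0.1]
0.051 0.0511 15.0 [-4.8  1.2  0.1]
0.05 0.0504 16.4 [-6.1  2.3  1.2]
0.049 0.0494 19.0 [-6.3  2.4  0.5]
0.048 0.0484 21.1 [-6.3  2.   0.2]
0.047 0.0488 21.1 [-5.1  2.9  1.5]
0.046 0.0483 21.1 [-4.9  1.6  0.3]
0.045 0.0487 21.1 [-4.9  2.3 -0.2]
stalled
blob [ 261    0  120   83 4467]
ear 0 low row 82 cols 272 295 at z.067 [ 0.6198 -0.0032  0.067 ]
ear 1 low row 81 cols 347 370 at z.067 [ 0.615  -0.0261  0.067 ]
expected beads top [array([272.7,  57.9]), array([365.7,  57.9])]
28.7
```

```bash
python3 - <<'E'
from h import *
p=read_eef_pos();print(p,IN,(p-IN)@u,(p-IN)@v,read_ft_force(),read_ft_torque())
for n in ("w8full","e4"):
    a=cv2.imread(f"pics/{n}.png");h=cv2.cvtColor(a,cv2.COLOR_BGR2HSV)
    print(n)
    for r in range(24,136,4):
        print(r,"".join("B" if (100<h[r,c,0]<125 and h[r,c,1]>140 and h[r,c,2]>60) else " .:-=+*#%@"[min(9,int(h[r,c,2])//26)] for c in range(216,426,3)))
E
```

```text
[0.52720723 0.00494184 0.06379181] [0.52911262 0.00472809 0.        ] -0.001906107874052578 -0.00020721695182137256 [-4.78201     1.84801859 -2.21203647] [ 0.19984064  1.14562137 -0.00766994]
w8full
24 %%%%%%%%%%%%%%%%%%%%%%%%######%%%%%%%%%%%######################*#+###*
28 =-=============-----------------::::::::::::::::.:....................
32 ....... ..............................................................
36 ......................................................................
40 ......................................................................
44 ......................................................................
48 ......................................................................
52 ......................................................................
56 ......................................................................
60 ............+:...........................................++:..........
64 .......:=#%%%%:................................ .. .....-%%%##+-......
68 .....##%%%%%#=- . .............................  .   ...-=#%%%%%%#....
72 ....:#%%%%
[... 2562 characters left out ...]
    -########*          . 
100  ...   .   . =*+++++++=:                       .*########=.. .      ..
104   ..  ... .   *++++++++-                       =########* .   .. .    
108    ... .      .*#++++++=:                     :*########: .  .        
112 . .. ...       =+++++++=-                     -*#######+ .. . .... . .
116  .   .         .=+++++++=:                   :=*#######. .. .  . .  . 
120      ..         -++++++++-                   -++#+####+   . .. ..  . .
124   ..             =+++++++=:                 :=++++####....    .. ..  .
128                  -++++++++=.               --+++++###+   ...    ...   
132                   =++=+++++=.             --=++++++++      .   ...  .
```

The numbers look right: each bead is centred in its groove (row about 65, between the lips at 44 and 86), and the clip is about a third shut. The handles now touch the front pad edges, roughly 44 mm behind the pivot. That shorter lever raises the handle force needed to about 23–28 N and the crush force to about 39 N. I'll raise the effort gently and let the arm yield to the creep.

```bash
python3 - <<'E'
from h import *
tgt=read_eef_pos();tgt=tgt-u*.001;movel(tgt,speed=.05)
f0=np.array(read_ft_force());print("after yield",f0.round(1),round(read_finger_gap(),4))
pk=0;eff=22;o=read_finger_gap()-.001
for i in range(40):
    move_gripper(o,eff);g=read_grasp_force();gap=read_finger_gap();f=np.array(read_ft_force())
    print(round(o,4),eff,round(gap,4),round(g,1),f.round(1))
    if pk>18 and g<pk-3.5: print("drop");break
    pk=max(pk,g)
    if gap<.0375: break
    if f@u<-3: tgt=tgt-u*.0007;movel(tgt,speed=.05)
    elif f@u>3: tgt=tgt+u*.0005;movel(tgt,speed=.05)
    if gap-o>.0012:
        eff+=1
        if eff>28: print("limit");break
    else: o-=.0008
    if read_time_s()>37: break
ears("e5");print(read_eef_pos(),(read_eef_pos()-IN)@u,read_time_s())
E
```

```text
after yield [-3.1  0.6 -2.2] 0.0456
0.0446 22 0.0451 20.2 [-1.3  0.8 -2.1]
0.0438 22 0.0444 22.7 [-1.5 -0.2 -0.7]
0.043 22 0.0447 22.6 [-1.6  0.9 -1.3]
0.043 23 0.0433 10.8 [-0.3  0.  -2.7]
drop
blob [ 267    0  109   83 4093]
ear 0 low row 82 cols 282 304 at z.067 [ 0.6186 -0.006   0.067 ]
ear 1 low row 82 cols 337 358 at z.067 [ 0.6149 -0.0227  0.067 ]
expected beads top [array([272.5,  56. ]), array([365.3,  56. ])]
[0.52661937 0.0050264  0.06390351] -0.0024982581807026405 29.8667
```

```bash
python3 - <<'E'
from h import *
tgt=read_eef_pos();o=read_finger_gap()
for i in range(14):
    o-=.0006
    move_gripper(o,22);g=read_grasp_force();gap=read_finger_gap();f=np.array(read_ft_force())
    print(round(o,4),round(gap,4),round(g,1),f.round(1))
    if f@u<-3: tgt=tgt-u*.0007;movel(tgt,speed=.05)
    if g>19: break
ears("e6");print((read_eef_pos()-IN)@u,read_time_s())
E
```

```text
0.0427 0.043 10.8 [ 0.1  0.1 -2.7]
0.0421 0.0422 10.9 [-0.7  0.2 -2.4]
0.0415 0.0419 11.1 [-0.7  0.6 -2.2]
0.0409 0.0413 11.8 [-0.9 -0.  -1.2]
0.0403 0.0406 13.1 [-0.7  0.2 -1.9]
0.0397 0.0402 14.5 [-2.1  0.5 -1.8]
0.0391 0.0391 15.6 [-2.7 -0.  -2. ]
0.0385 0.0388 16.1 [-3.7  0.  -1.6]
0.0379 0.0384 16.6 [-5.7  1.3 -2.3]
0.0373 0.0372 16.6 [-4.4  1.  -2. ]
0.0367 0.0371 16.6 [-3.6  1.7 -2.1]
0.0361 0.0366 17.5 [-0.9 -0.4 -2. ]
0.0355 0.036 18.9 [-0.1 -0.1 -1.6]
0.0349 0.0351 20.3 [-0.4  0.7 -1.9]
blob [ 274    0   91   76 3246]
ear 0 low row 74 cols 287 309 at z.067 [ 0.6182 -0.0075  0.067 ]
ear 1 low row 75 cols 332 352 at z.067 [ 0.6149 -0.0209  0.067 ]
expected beads top [array([272.4,  47.5]), array([365.6,  47.5])]
-0.004900261631737643 33.95
```

The ears now look shut at about 16 mm. I'll firm up slightly, within the safe force, then ease off and check that the clip stays shut.

```bash
python3 - <<'E'
from h import *
tgt=read_eef_pos();o=read_finger_gap()
for i in range(6):
    o-=.0005
    move_gripper(o,24);g=read_grasp_force();f=np.array(read_ft_force())
    print(round(o,4),round(read_finger_gap(),4),round(g,1),f.round(1))
    if g>23: break
ears("e7")
for o in (.040,.044,.048): move_gripper(o,24);print(o,round(read_finger_gap(),4),round(read_grasp_force(),1),np.round(read_ft_force(),1))
ears("e8");print((read_eef_pos()-IN)@u,read_time_s())
E
```

```text
0.0349 0.0355 20.2 [ 0.3 -0.4 -2.2]
0.0344 0.0348 21.5 [-0.4  0.2 -1.5]
0.0339 0.0344 22.8 [-0.8  0.2 -3.5]
0.0334 0.034 23.7 [-0.9  0.5 -0.9]
blob [ 276    0   89   74 3167]
ear 0 low row 73 cols 288 309 at z.067 [ 0.6181 -0.0077  0.067 ]
ear 1 low row 73 cols 332 354 at z.067 [ 0.6151 -0.0212  0.067 ]
expected beads top [array([272.2,  46.3]), array([365.7,  46.2])]
0.04 0.0398 12.9 [ 1.1 -0.  -2. ]
0.044 0.0441 10.6 [ 0.4  0.5 -2.5]
0.048 0.0481 10.3 [ 0.1  0.5 -1.6]
blob [ 276    0   90   74 3231]
ear 0 low row 73 cols 285 305 at z.067 [ 0.6179 -0.0066  0.067 ]
ear 1 low row 72 cols 336 357 at z.067 [ 0.6146 -0.0223  0.067 ]
expected beads top [array([271.9,  44.4]), array([365.7,  44.3])]
-0.005557930142588925 35.5833
```

The ears' outer width held at 90 px (against 89 px squeezed) while the jaws backed off, so the clip is latched. I'll open fully, check again and withdraw.

```bash
python3 - <<'E'
from h import *
for o in (.056,.062,.0655): move_gripper(o,20);print(o,round(read_finger_gap(),4),round(read_grasp_force(),1),np.round(read_ft_force(),1))
ears("e9")
p=read_eef_pos()
t=p-u*.012; movel(t,speed=.05);print(np.round(read_ft_force(),1),round(read_grasp_force(),1))
t=p-u*.025; movel(t,speed=.06);ears("e10")
print(np.round(read_ft_force(),1),read_grasp_force(),read_time_s())
for n in ("e10",):
    a=cv2.imread(f"pics/{n}.png");h=cv2.cvtColor(a,cv2.COLOR_BGR2HSV)
    for r in range(0,136,5):
        print(r,"".join("B" if (100<h[r,c,0]<125 and h[r,c,1]>140 and h[r,c,2]>60) else " .:-=+*#%@"[min(9,int(h[r,c,2])//26)] for c in range(216,426,3)))
E
```

```text
0.056 0.0559 7.5 [-0.2  0.1 -1.3]
0.062 0.0619 6.8 [ 0.9 -0.8 -2.1]
0.0655 0.0654 6.7 [-0.2 -0.  -2.7]
blob [ 273    0   94   75 3312]
ear 0 low row 74 cols 285 305 at z.067 [ 0.6179 -0.0066  0.067 ]
ear 1 low row 73 cols 336 357 at z.067 [ 0.6147 -0.0223  0.067 ]
expected beads top [array([272.1,  45.8]), array([365.6,  45.7])]
[ 0.7 -0.9 -3.5] 6.7
expected beads top [array([268.1, -56.9]), array([369.5, -56.9])]
[ 0.3  0.6 -1.8] 6.686289893696085 37.1417
0 #@@@@@%%%%%%%%%%%%%%%%%%+++++#%%%%%%%*+++++#%%%%%%%%%%%%%%@%%%%%%@%%%%
5 +=@@@@@@@@@@@@@@@@@@@@@@****%%%%%%%%@%****@%%%%%%@@@@@@@@@@@@@@@@@@@@@
10 +:@@@@@@@@@@@@@@@@@@@@@@@@###%%%@@@@@@@@@#%@@@@@@@@@@@@@@@@@@@@@@@@@@@
15 .%@@@@@@@@@@@@@@@@@@@@@@@@@@@%%%@@@@@@@@@@%%%%@@@@@@@@@@@@@@@@@@@@@@@@
20 @@@@@@@@@@@@@@@@@@@@@@@@@@@@@%@%@@@@@@@@@@@%%%@@@@@@@@@@@@@@@@@@@@@@@@
25 #*#####**####**+*****++****===****+=+**+===+++++==+++++==+++++==++++==
30      .    .            . . .    . ....  .  .   ..... ........ ........
35 ........................... ..........................................
40 ..............................................
[... 738 characters left out ...]
..      ...:*%%%%%%%=.....
95 ...... #%%%%%%#-         .         . ....... .      ...-#%%%%%%# .....
100 .......*%%%%%@%=..:                     ....       .-.:*%%%%%%%=......
105 ........#%%%%#%+***-        .  .  .       . .      -@@@#%#%%%%# ......
110 ........*%#%%%%*+-:.         .     .. .   . .    ..:-+#%%%%%#%=.......
115 ........*%%%****##-            .     .          ....=#%%%%%%%%*.......
120 ........ #******%@#-          .    ..           ...-#%%%%%%%%*........
125 ......  . +********+-         .       .     .. ...-#%%%%%%%%#.........
130 .... .     +********+-          .     .     .  ..-+%%%%%%%%# .........
135 ..          +********+-                    .    -+*#%%%%%%# ..........
```

Latched: the released ears measure about 17 mm apart. I'll take one look at the clip on the way up, then lay the pliers back on the mat, a little farther in than before.

```bash
python3 - <<'E'
from h import *
p=read_eef_pos()-u*.012
movel([p[0],p[1],.10],speed=.08)
P=camera_params("wrist")
a=.2; x,y=.522,.295
movel([x,y,.10],q(a),speed=.14)
f0=np.array(read_ft_force())
movel([x,y,.028],speed=.07)
for z in (.024,.021,.019,.0175,.016,.0148):
    movel([x,y,z],speed=.03);f=np.array(read_ft_force())-f0;print(z,f.round(1),round(read_grasp_force(),1))
    if f[2]>5: break
for o in (.067,.069,.073,.085): move_gripper(o,20)
movel([x,y,.05],speed=.06);movel([x,y,.16],speed=.15)
print(read_time_s(),read_finger_gap())
P=camera_params("wrist");w=read_camera("wrist");save(w,"f1")
for k,z in (("pliers",.003),("pliers_grip",.011),("pliers_mouth",.011)):
    for d in tip_of("wrist",k)[:2]:print(k,np.round(d["at"]),round(d["confidence"],2),ray("wrist",d["at"],z,P).round(4))
h=cv2.cvtColor(w,cv2.COLOR_RGB2HSV);m=((h[...,0]<8)|(h[...,0]>172))&(h[...,1]>150)&(h[...,2]>70)
k,l,st,c=cv2.connectedComponentsWithStats(m.astype(np.uint8))
for i in range(1,k):
    if st[i,4]>200:print("red",st[i],[ray("wrist",e,.012,P).round(3)[:2] for e in [(st[i,0]+st[i,2]/2,st[i,1]),(st[i,0]+st[i,2]/2,st[i,1]+st[i,3])]])
E
```

```text
0.024 [-0.9 -0.   0.1] 6.7
0.021 [-1.1 -0.7 -0.4] 6.7
0.019 [-1.1 -0.3  0.2] 6.7
0.0175 [-1.2  0.1 -0.3] 6.7
0.016 [-1.5 -0.8  0.1] 6.7
0.0148 [-3.4 -2.4  7.1] 10.1
45.2 0.08501722542426535
pliers [320. 154.] 0.91 [0.576  0.3073 0.003 ]
pliers [639. 400.] 0.83 [ 0.4073 -0.0468  0.003 ]
pliers_grip [334. 199.] 0.49 [0.5458 0.2896 0.011 ]
pliers_mouth [626. 440.] 0.79 [ 0.3641 -0.0485  0.011 ]
red [270 211  24  91 634] [array([0.528, 0.328]), array([0.449, 0.315])]
red [ 347  211   25   91 1039] [array([0.54 , 0.268]), array([0.462, 0.25 ])]
```

```bash
python3 - <<'E'
from h import *
movel([.50,.16,.25],q(-.05),speed=.25)
move_ptp([.51,.015,.24],q(-.22))
P=camera_params("wrist");a=read_camera("wrist");save(a,"f2")
for k in ("bead_left","bead_right"):
    for d in tip_of("wrist",k)[:2]:e=ray("wrist",d["at"],.057,P)-M;print(k,np.round(d["at"]),round(d["confidence"],2),(e@u).round(4),(e@v).round(4))
h=cv2.cvtColor(a,cv2.COLOR_RGB2HSV)
for r in range(20,80,3):
    print(r,"".join("B" if (100<h[r,c,0]<125 and h[r,c,1]>140 and h[r,c,2]>60) else "." for c in range(280,460,2)))
print(read_time_s())
E
```

```text
bead_left [316.  70.] 0.7 0.001 0.0106
bead_right [344.  72.] 0.56 -0.0004 -0.0116
bead_right [521. 184.] 0.2 -0.0885 -0.1667
20 ..........BBB.........................BBB......................BBBBB......................
23 ..........BBB.........................BBB......................BBBBB......................
26 ...........BB.........................BBB......................BBBBB......................
29 ...........BB........................BBB.......................BBBBB......................
32 ...........BBB.......................BBB........................BBBBB....................B
35 ............BBB.....................BBB.........................BBBBB...................BB
38 ............BBBB...................BBBB.........................BBBBBB.................BBB
41 .............BBBBB................BBBB...........................BBBBBBB.............BBBBB
44 ..............BBBBBBBBBBBBBBBB..BBBBB.............................BBBBBBBBBBBBBBBBBBBBBBB.
47 ...............BBBBBBBBBBBBBBBBBBBB................................BBBBBBBBBBBBBBBBBBBB...
50 .................BBBBBBBBBBBBBB
[... 213 characters left out ...]
................BBB....BBB........
59 ....................BB.......BB.........................................BBB....BBB........
62 ....................BB.......BB.........................................BBB....BBB........
65 ...................BBB.......BBBB.......................................BBB....BBB.BB.....
68 .................BBBBB.......BBBBB.....................................BBBBB...BBBBBBB....
71 .................BBBBB.......BBBBB..................................BBBBBBBB.BBBBBBBBB....
74 .................BBBBB.......BBBB...................................BBBBBB...BBBBBBBB.....
77 ..................BBB........BBBB...................................BBB.......BBB.........
46.9917
```

```bash
python3 - <<'E'
import cv2,numpy as np
def B(n):
    h=cv2.cvtColor(cv2.imread(f"pics/{n}.png"),cv2.COLOR_BGR2HSV);return (h[...,0]>100)&(h[...,0]<125)&(h[...,1]>140)&(h[...,2]>60)
for n,rs,c0,c1 in (("e2",range(20,92,6),230,410),("e7",range(4,78,6),230,410),("e9",range(4,78,6),230,410),("w1",range(30,74,3),280,450),("f2",range(44,82,3),290,460)):
    m=B(n);print(n)
    for r in rs:
        d=np.where(m[r,c0:c1])[0]+c0
        s=np.split(d,np.where(np.diff(d)>2)[0]+1) if len(d) else []
        print(r,[(int(x[0]),int(x[-1])) for x in s if len(x)>2])
E
```

```text
e2
20 [(268, 372)]
26 [(269, 294), (298, 371)]
32 [(282, 292), (323, 339), (343, 360)]
38 [(283, 293), (350, 359)]
44 [(282, 291), (351, 360)]
50 [(282, 291), (351, 360)]
56 [(269, 292), (352, 374)]
62 [(264, 290), (351, 378)]
68 [(262, 290), (351, 380)]
74 [(263, 292), (350, 379)]
80 [(268, 292), (350, 354), (357, 375)]
86 [(275, 288), (355, 366)]
e7
4 [(279, 361)]
10 [(282, 306), (316, 356)]
16 [(285, 307), (317, 326), (331, 353)]
22 [(298, 307), (334, 343)]
28 [(298, 307), (334, 343)]
34 [(298, 307), (334, 343)]
40 [(287, 307), (334, 354)]
46 [(283, 307), (333, 358)]
52 [(281, 308), (333, 359)]
58 [(283, 308), (333, 358)]
64 [(287, 310), (332, 355)]
70 [(302, 307), (334, 339)]
76 []
e9
4 [(277, 363)]
10 [(280, 284), (287, 303), (319, 359)]
16 [(294, 304), (336, 346)]
22 [(295, 304), (337, 346)]
28 [(295, 304), (337, 345)]
34 [(295, 304), (337, 346)]
40 [(282, 304), (337, 359)]
46 [(278, 304), (337, 363)]
52 [(277, 304), (337, 363)]
58 [(278, 305), (336, 363)]
64 [(283, 305), (335, 339), (342, 357)]
70 [(287, 302), (338, 354)]
76 []
w1
30 [(290, 294), (341, 345), (388, 397), (431, 
[... 452 characters left out ...]
306), (331, 339), (397, 409), (415, 428)]
66 [(298, 306), (331, 339), (397, 407), (415, 422)]
69 [(300, 306), (332, 337), (399, 401)]
72 []
f2
44 [(308, 339), (344, 352), (411, 456)]
47 [(310, 349), (413, 452)]
50 [(313, 346), (417, 448)]
53 [(314, 323), (330, 345), (417, 446)]
56 [(320, 322), (337, 340), (424, 429), (438, 443)]
59 [(320, 322), (337, 340), (424, 428), (438, 443)]
62 [(320, 322), (338, 340), (424, 428), (438, 442)]
65 [(318, 322), (338, 344), (423, 428), (437, 448)]
68 [(314, 322), (337, 346), (421, 430), (437, 450)]
71 [(313, 323), (337, 347), (415, 430), (434, 451)]
74 [(314, 322), (337, 345), (415, 427), (434, 448)]
77 [(316, 321), (338, 344), (416, 421), (436, 440)]
80 []
```

The estimates put the released spacing a little above 17 mm, so I'll take one closer look, compare with the shut model clip and check it isn't drifting.

```bash
python3 - <<'E'
from h import *
t=M-.055*u-.04*v
move_ptp([t[0],t[1],.15],q(-.22))
def meas(n):
    P=camera_params("wrist");a=read_camera("wrist");save(a,n);h=cv2.cvtColor(a,cv2.COLOR_RGB2HSV)
    m=(h[...,0]>100)&(h[...,0]<125)&(h[...,1]>140)&(h[...,2]>60)
    for nm,c in (("L",M),("R",M-.08*v)):
        for s in (.0,.004,.008,.012,.016):   # row profile of top-collar / ears, in manifold frame at z=.065
            w=np.arange(-.025,.025,.0002)
            b=np.array([m[tuple(int(round(k)) for k in proj(P,c+u*(s-.003)+v*x+[0,0,.065])[::-1])] for x in w])
            d=np.where(b)[0];g=np.split(d,np.where(np.diff(d)>3)[0]+1) if len(d) else []
            print(nm,s-.003,[(round(w[x[0]]*1e3,1),round(w[x[-1]]*1e3,1)) for x in g if len(x)>3])
meas("f3");pause(.5)
a=cv2.imread("pics/f3.png",0);b=cv2.cvtColor(read_camera("wrist"),cv2.COLOR_RGB2GRAY)
print("drift px>25:",int((cv2.absdiff(a,b)>25).sum()),read_time_s())
E
```

```text
L -0.003 [(np.float64(-13.6), np.float64(-5.0)), (np.float64(5.8), np.float64(13.8))]
L 0.001 [(np.float64(-15.4), np.float64(-5.8)), (np.float64(1.4), np.float64(12.8))]
L 0.005 [(np.float64(-12.6), np.float64(-11.2)), (np.float64(-10.4), np.float64(-6.6)), (np.float64(3.6), np.float64(6.8))]
L 0.009000000000000001 [(np.float64(-9.4), np.float64(-6.2)), (np.float64(3.2), np.float64(6.6))]
L 0.013000000000000001 [(np.float64(-9.6), np.float64(-4.0)), (np.float64(1.8), np.float64(6.8))]
R -0.003 [(np.float64(-13.2), np.float64(-4.6)), (np.float64(3.2), np.float64(11.2))]
R 0.001 [(np.float64(-12.8), np.float64(-0.8)), (np.float64(3.6), np.float64(13.8))]
R 0.005 [(np.float64(-6.0), np.float64(-2.8)), (np.float64(5.0), np.float64(8.8))]
R 0.009000000000000001 [(np.float64(-6.4), np.float64(-2.6)), (np.float64(4.6), np.float64(7.8))]
R 0.013000000000000001 [(np.float64(-6.6), np.float64(-2.2)), (np.float64(4.8), np.float64(8.6))]
drift px>25: 16960 48.1333
```

```bash
python3 - <<'E'
from h import *
pause(.5);a=read_camera("wrist");pause(1.5);b=read_camera("wrist")
print(int((cv2.absdiff(a,b).max(2)>40).sum()),read_time_s())
t=read_eef_pos();movel([t[0]-.04,t[1],.25],speed=.2)
print(np.round(read_ft_force(),1),read_time_s())
sign_off()
E
```

```text
8 50.2333
[-0.2  0.2 -0.5] 50.925
the job is handed in; nothing more can be done
```

The clip clicked and stayed shut on its own, and the pliers are back flat on the mat and released; I handed in at about 51 s. I measured the released ears at 17–19 mm apart rather than a clear 17 mm. The first lift tipped the pliers nose-down, so I lowered them and regripped. I did not re-check the vials, timer and tape at the end.

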